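# Load the sample carrier onto the microscope stage

## Robot

A 6-joint arm with a two-finger parallel gripper is mounted at the origin on the work surface. World frame = base frame: x ahead of the robot, y to its left, z up, the work surface at z = 0. Lengths are in m, angles in rad, forces in N, time in s.
With the tool pointing down it reaches from about 0.375 to 0.825 m from the base axis. Payload 5.5 kg.
Tool frame: the origin (TCP) lies at the very end of the fingers, on their centre line; the grasp point (between the pads) lies 19 mm behind it; z points along the fingers, y is the line along which they close (so a half turn about z gives the same grasp; the last joint's range is limited). The gripper opens to 85 mm and grips with 20 to 120 N. Pads are 22 mm wide; open, the fingers measure 114 mm over their backs; the gripper's body (76 mm by 85 mm) begins 54 mm behind the grasp point. The pads swing forward as they close: fully open they stand 13 mm farther back than shut.
Start: joints at [1.297, 0.314, -0.047, 1.21, 0, 1.571], TCP at [0.162, 0.578, 0.231] pointing down, gripper open.
Joint ranges: [-2.67, 2.67], [-0.69, 1.73], [-1.03, 1.25], [-2.08, 2.16], [-1.42, 1.45], [-3.14, 3.14]. Speed limits (rad/s): [2.39, 2.39, 3.01, 3.14, 3.14, 3.14].

## Interface

Orientations are given as a 3x3 rotation matrix whose columns are the frame's x, y, z axes.
In Python, from rig import env gives the robot as it stands. The module is installed in compiled form; this text tells all that it offers.
- The arm moves only by the shell command python3 -m jog 'ROWS' [OPENING] [FORCE]. ROWS is JSON, a list of rows, each an object with "slide": the shift along the tool's x, y, z scaled (see below), a list of three; "rotation": the turn, a rotation vector about the tool's x, y, z scaled (see below), a list of three. A call has exactly 10 rows; each row is the pose to reach, as a shift and turn from the pose commanded when the call began, along the tool's axes at that moment; what a row does not reach only later rows make up. The controller multiplies each number of a shift by 0.25 m and each number of a turn by 60 degrees. A row lasts 1/10 s, in which the tool goes at most 50 mm and 8.59 degrees, less where a joint would pass 70% of its speed; a pose out of reach is approached as far as the arm can. A call with a number of a shift or a turn outside -1 to 1 is refused whole. A call with a gripper value outside its range is refused whole. OPENING is the closure, from 0 (fully open) to 1 (shut), set as the call begins (- or left out, the last holds). The fingers move at their own pace and stop on an object; FORCE is the grip in N (left out, the last holds). Time passes only in rows, so rows that repeat a pose let the fingers close, or fill a call up. It gives the time, the measured TCP pose, the force, the opening and the grip force at its end, in the units of the state.
- env.sense(): the state, without advancing time (a new reading comes with each control period).
- env.grab_frame(name): name is "side" or "top" or "wrist"; returns a dict with "frame" (480x640x3 uint8, blue, green, red), "fx", "fy", "cx", "cy" (pixels), "dist" ([k1, k2, p1, p2, k3] as OpenCV has them; the pictures are not rectified), "origin" and "orientation" of the camera in the world. Camera axes: x right, y down, z forward; pixel columns grow to the right and rows downward; lengths in m; the calibration is good to about 2 mm. A picture is of the moment at which its call begins. There is no depth.
- env.hand_in(): hands the job in; it is judged then, once.
The state is a dict: "time": time; "q": joint angles; "qvel": joint speeds; "effort": joint torques, N m; "tool_pos": TCP position; "orientation": TCP orientation; "wrist_force": force on the tool from outside, world axes, zero at the start; "torque": the same for the moment, N m; "opening": opening from 0.0 (shut) to 1.0 (fully open); "gripper_force": force on a finger pad.
Only numpy, scipy, OpenCV 4.12 (cv2) and the standard library are available. Lean on these libraries where they do the work, as an engineer would, in place of code of your own. Each camera call takes 0.05 s, during which the arm holds its last target. There are 200 camera calls.

## Task

Push back the red-tabbed gate of the dock that holds the orange-finned sample carrier, and lift that carrier straight up out of its tight pocket by its fin, keeping it level. Set it down, without dropping it, on the open front of the grey microscope stage, let go of it there, and then push it under the blue hold-down strips until it is fully home against the stop. Leave the blue-finned carrier, its gate and everything else on the bench alone.

Things in the scene. Friction and masses are not known exactly. Their poses are not given: they have to be found in the camera images.
- grip_orange (a point): centre of the orange upright fin, the only grip on a sample carrier: aluminium plate 100 (x) x 70 (y) x 14 (z) mm, about 0.3 kg; on its middle the fin, 40 long (x), 12 thick (y), 40 tall. The point is half-way up the fin, 34 mm above the plate's underside. Brass stubs, 12 mm wide, 6 mm high, on the plate at x = 36 and -29, y = +-20 mm
- grip_blue (a point): centre of the blue upright fin, the only grip on a sample carrier: aluminium plate 100 (x) x 70 (y) x 14 (z) mm, about 0.3 kg; on its middle the fin, 40 long (x), 12 thick (y), 40 tall. The point is half-way up the fin, 34 mm above the plate's underside. Brass stubs, 12 mm wide, 6 mm high, on the plate at x = 36 and -29, y = +-20 mm. Not to be touched
- carrier_orange: the same orange-finned carrier; origin at the centre of its plate's underside, axes as above
- dock_orange: grey block fixed to the bench, holds the orange-finned carrier. Its frame (mm; origin on the bench under the pocket centre): block x -125 to 62, y +-52, top z = 22; pocket 103 x 73 centred at x = y = 0, floor z = 8: the carrier plate lies flush in it, 1.5 play all round. Red-tabbed gate at its -x end between guide strips (y +-32 to 40, x -122 to -56, up to z = 34)
- dock_blue: grey block fixed to the bench, holds the blue-finned carrier. Its frame (mm; origin on the bench under the pocket centre): block x -125 to 62, y +-52, top z = 22; pocket 103 x 73 centred at x = y = 0, floor z = 8: the carrier plate lies flush in it, 1.5 play all round. Red-tabbed gate at its -x end between guide strips (y +-32 to 40, x -122 to -56, up to z = 34)
- gate_orange (a joint): sliding gate of the orange carrier's dock, m: 0 to 0.032, grows as it slides along the dock's -x. At 0 its steel plate (z 24 to 30 mm, 60 wide) reaches 10 mm over the carrier's -x end and traps it; the carrier is free beyond 0.014. About 2 N to move, stays where left
- gate_blue (a joint): sliding gate of the blue carrier's dock, m: 0 to 0.032, grows as it slides along the dock's -x. At 0 its steel plate (z 24 to 30 mm, 60 wide) reaches 10 mm over the carrier's -x end and traps it; the carrier is free beyond 0.014. About 2 N to move, stays where left. Not to be touched
- tab_orange (a point): red upright tab of the orange carrier's gate: middle of its face towards the pocket (looks to the dock's +x). Tab 40 wide (y), 10 thick behind this face, z = 30 to 66 mm. At gate = 0 the point is at x = -85, y = 0, z = 48 mm in the dock's frame; it moves with the gate. Push here towards the dock's -x
- tab_blue (a point): red upright tab of the blue carrier's gate: middle of its face towards the pocket (looks to the dock's +x). Tab 40 wide (y), 10 thick behind this face, z = 30 to 66 mm. At gate = 0 the point is at x = -85, y = 0, z = 48 mm in the dock's frame; it moves with the gate. Push here towards the dock's -x
- stage: grey microscope stage fixed to the bench, origin on the bench; x is the push direction. Its frame (mm): flat deck z = 50, x -106 to 70, y +-65; stop face at x = 70, up to z = 66; behind it a white plate, x 87 to 99, 150 wide, up to z = 78. Rails 76 apart (inside) from x = 15 to 70; their flared lead-ins begin at x = -18, 100 apart
- stage_front (a point): where the centre of the fin (grip_orange) lies when the carrier is set down on the stage's open front, clear of the strips by 13 mm: x = -48, y = 0, z = 84 mm in the stage's frame, same axes. Blue hold-down strips lie over the rails, x 15 to 70, reach in to y = +-32, z 66.5 to 70.5: the 14 mm plate slides under them, the fin passes between
- stage_home (a point): where the centre of the fin (grip_orange) lies when the carrier is fully home: x = 20, y = 0, z = 84 mm in the stage's frame, same axes, 68 mm on from stage_front; the carrier lies along x, either way round
- bottle: white plastic bottle, blue cap, 60 mm diameter, 150 mm tall; origin at the centre of its underside. Bystander
- jar: closed amber jar, 64 mm diameter, 70 mm tall; origin at the centre of its underside. Bystander
- screwdriver: screwdriver lying on the bench, 160 mm long, along its own x. Bystander
- glassbox: cardboard box 90 x 120 x 40 mm; origin at the centre of its underside. Bystander
- tweezers: steel tweezers lying on the bench, about 142 mm long along their own x, 4 mm high. Bystander
Mind the look-alikes: they are no part of the job. Leave any green or turquoise look-alike of the carrier_orange alone.

How it is judged:
By the outcome, as a careful person would: the job done as asked, in the order asked, and still so for the second after the job is handed in, with the robot touching nothing.
It also fails if it takes over 67 s, if anything falls off the work surface, if the arm or the gripper's body presses on something with over 40 N, if the wrist force passes 120 N, or if a joint passes its speed limit or range.

## Working session

There is one attempt and no reset: what is moved stays moved. The work goes in short steps, Python scripts to look and compute and a shell command to move; the robot and the scene stay as the last step left them, time stands still between calls to the robot, and variables do not carry over. Pictures are saved under pics/ and viewed, at most 10 in all, crops included, and the job is handed in when it is done.

```bash
mkdir -p pics; cat > h.py <<'E'
import numpy as np, cv2, pickle
from rig import env
def snap(n, f):
    d=env.grab_frame(n); cv2.imwrite(f'pics/{f}.png', d['frame']); pickle.dump(d,open(f'pics/{f}.pkl','wb')); return d
def ray(d,uv):
    K=np.array([[d['fx'],0,d['cx']],[0,d['fy'],d['cy']],[0,0,1]])
    p=cv2.undistortPoints(np.array([[uv]],float),K,np.array(d['dist']))[0,0]
    return np.array(d['origin']), np.array(d['orientation'])@np.array([p[0],p[1],1])
def atz(f,uv,z):
    d=pickle.load(open(f'pics/{f}.pkl','rb')); o,r=ray(d,uv); return o+r*(z-o[2])/r[2]
def proj(f,P):
    d=pickle.load(open(f'pics/{f}.pkl','rb'))
    K=np.array([[d['fx'],0,d['cx']],[0,d['fy'],d['cy']],[0,0,1]])
    R=np.array(d['orientation']).T; t=-R@np.array(d['origin'])
    return cv2.projectPoints(np.array(P,float).reshape(-1,3),cv2.Rodrigues(R)[0],t,K,np.array(d['dist']))[0][:,0]
E
python3 - <<'E'
from h import *
for n in('top','side'):
    d=snap(n,n+'0'); print(n,d['fx'],np.round(d['origin'],3),np.round(d['orientation'],2).tolist())
s=env.sense(); print(s['time'],s['tool_pos'],np.round(s['orientation'],3).tolist(),s['opening'])
E
```

```text
top 582.7529268992283 [0.298 0.089 1.393] [[0.03, -0.98, 0.21], [-1.0, -0.03, 0.01], [-0.0, -0.21, -0.98]]
side 513.7747616637367 [ 0.343 -0.8    0.981] [[0.96, -0.18, 0.19], [-0.26, -0.67, 0.69], [0.0, -0.72, -0.7]]
0.1 [0.16208227 0.57712866 0.23050174] [[-0.963, 0.27, -0.0], [0.27, 0.963, -0.002], [-0.0, -0.002, -1.0]] 0.9961659543091689
```

View pics/top0.png

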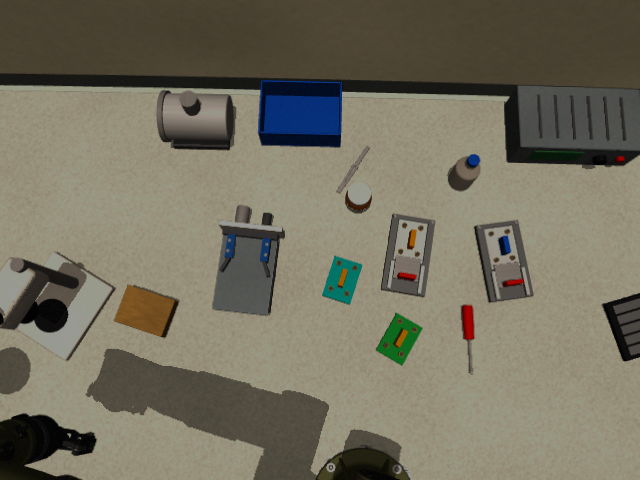

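View pics/side0.png

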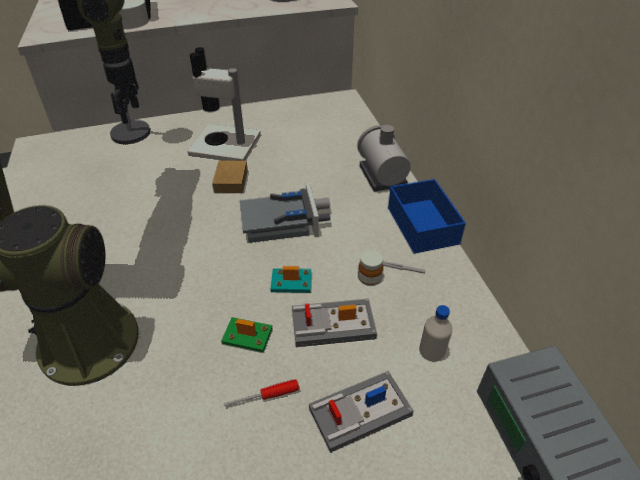

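Top view: there are orange fins at (412,239) on an aluminium plate in a grey dock, at (342,278) on a turquoise plate and at (400,338) on a green one. A blue fin is at (504,244). The one in the grey dock with a red gate tab at (407,276) fits. The stage is at about (248,265) with its stop up-image. I'll confirm in one enlarged crop.

```bash
python3 - <<'E'
import cv2,numpy as np
a=cv2.imread('pics/top0.png')
l=cv2.resize(a[200:330,200:300],None,fx=4,fy=4,interpolation=cv2.INTER_CUBIC)
r=cv2.resize(a[200:330,360:460],None,fx=4,fy=4,interpolation=cv2.INTER_CUBIC)
cv2.imwrite('pics/crop0.png',np.hstack([l,r]))
E
```

```text
(no output)
```

View pics/crop0.png

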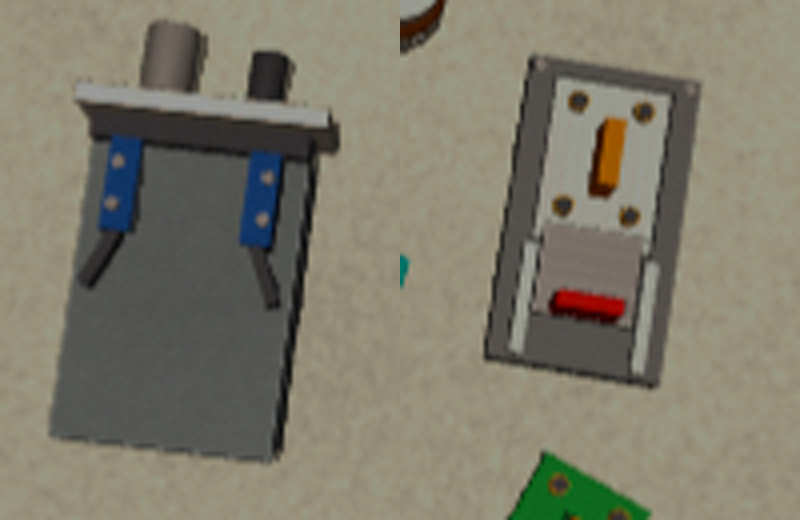

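The crop confirms it: orange fin on bare aluminium with brass stubs, and the gate on the robot side. The dock corners and stage corners are clear enough to fit poses.

```bash
cat > fit.py <<'E'
from h import *
from scipy.optimize import least_squares
def fit(f,model,px,x0):
    M=np.array(model)/1000
    def w(p):
        c,s=np.cos(p[2]),np.sin(p[2]); return np.c_[p[0]+c*M[:,0]-s*M[:,1],p[1]+s*M[:,0]+c*M[:,1],M[:,2]]
    r=least_squares(lambda p:(proj(f,w(p))-px).ravel(),x0); return r.x, np.round(r.fun.reshape(-1,2),1)
def loc(p,x,y):
    c,s=np.cos(p[2]),np.sin(p[2]); return np.array([p[0]+(c*x-s*y)/1000,p[1]+(s*x+c*y)/1000])
E
python3 - <<'E'
from fit import *
def c(L,ox): return np.array([[ox+(x+.5)/4-.5,200+(y+.5)/4-.5] for x,y in L])
d,r=fit('top0',[(62,52,22),(62,-52,22),(-125,-52,22),(-125,52,22),(2,0,54)][:4],c([(531,58),(699,84),(657,384),(487,358)],260),[.5,0,0]); print('dock',d,r.tolist())
s,r=fit('top0',[(-106,65,50),(-106,-65,50),(87,75,78),(87,-75,78)],c([(50,436),(275,458),(76,100),(328,125)],200),[.5,.3,0]); print('stage',s,r.tolist())
print('fin',loc(d,0,0),'tab',loc(d,-85,0),'front',loc(s,-48,0),'home',loc(s,20,0),np.degrees([d[2],s[2]]))
print('fin px top z',atz('top0',c([(613,155)],260)[0],.062))
E
```

```text
dock [ 0.59625127 -0.10469358 -0.13855063] [[-0.3, -0.5], [0.1, -0.2], [0.6, 0.7], [-0.5, -0.0]]
stage [ 0.52072116  0.28101202 -0.07904308] [[0.3, -0.1], [-0.0, 0.5], [-0.6, -0.4], [0.3, 0.0]]
fin [ 0.59625127 -0.10469358] tab [ 0.51206581 -0.09295442] front [0.47287103 0.28480213] home [0.54065872 0.2794328 ] [-7.93836646 -4.52883486]
fin px top z [ 0.59560864 -0.10616125  0.062     ]
```

```bash
cat > go.py <<'E'
# usage: go.py x y z [yaw_deg of tool x]  -> slide / rotation numbers for that target
import sys; from h import *
from scipy.spatial.transform import Rotation as Ro
def plan(p,yaw=None,verbose=True):
    s=env.sense(); R=np.array(s['orientation'])
    sl=R.T@(np.array(p)-s['tool_pos'])/.25
    rv=np.zeros(3)
    if yaw is not None:
        c,n=np.cos(np.radians(yaw)),np.sin(np.radians(yaw)); T=np.array([[c,n,0],[n,-c,0],[0,0,-1]])
        rv=np.degrees(Ro.from_matrix(R.T@T).as_rotvec())/60
    x=np.degrees(np.arctan2(R[1,0],R[0,0]))
    print('t',round(s['time'],2),'pos',np.round(s['tool_pos'],4),'yaw',round(x,2),'q',np.round(s['q'],2),'slide',np.round(sl,3),'rot',np.round(rv,4))
if __name__=='__main__':
    a=[float(v) for v in sys.argv[1:]]; plan(a[:3],a[3] if len(a)>3 else None)
E
python3 go.py .36 .43 .23; python3 go.py .34 .45 .23
```

```text
t 0.1 pos [0.1621 0.5771 0.2305] yaw 164.31 q [ 1.3   0.31 -0.05  1.21 -0.    1.57] slide [-0.921 -0.353  0.003] rot [0. 0. 0.]
t 0.1 pos [0.1621 0.5771 0.2305] yaw 164.31 q [ 1.3   0.31 -0.05  1.21 -0.    1.57] slide [-0.823 -0.297  0.003] rot [0. 0. 0.]
```

```bash
python3 -m jog '[{"slide":[-0.1,-0.04,0],"rotation":[0,0,0]},{"slide":[-0.25,-0.1,0],"rotation":[0,0,0]},{"slide":[-0.4,-0.15,0],"rotation":[0,0,0]},{"slide":[-0.55,-0.21,0],"rotation":[0,0,0]},{"slide":[-0.7,-0.27,0],"rotation":[0,0,0]},{"slide":[-0.82,-0.31,0],"rotation":[0,0,0]},{"slide":[-0.9,-0.34,0],"rotation":[0,0,0]},{"slide":[-0.92,-0.35,0],"rotation":[0,0,0]},{"slide":[-0.92,-0.35,0],"rotation":[0,0,0]},{"slide":[-0.92,-0.35,0],"rotation":[0,0,0]}]' 1 60; python3 go.py .53 .22 .23 172.06;python3 go.py .53 .22 .23 -7.94
```

```text
time: 1.1
tool_pos: [0.3593, 0.4316, 0.2311]
orientation: [[-0.963, 0.27, -0.001], [0.27, 0.963, -0.0], [0.001, -0.0, -1.0]]
wrist_force: [-0.8, -0.3, -0.5]
opening: 0.003
gripper_force: 0.0
t 1.1 pos [0.3593 0.4316 0.2311] yaw 164.34 q [ 0.88  0.24 -0.14  1.19  0.    1.15] slide [-0.886 -0.631  0.004] rot [-0.0002 -0.0006 -0.1286]
t 1.1 pos [0.3593 0.4316 0.2311] yaw 164.34 q [ 0.88  0.24 -0.14  1.19  0.    1.15] slide [-0.886 -0.631  0.004] rot [-9.0000e-04  3.0000e-04  2.8714e+00]
```

```bash
python3 -m jog '[{"slide":[-0.1,-0.07,0],"rotation":[0,0,-0.02]},{"slide":[-0.22,-0.16,0],"rotation":[0,0,-0.04]},{"slide":[-0.34,-0.24,0],"rotation":[0,0,-0.06]},{"slide":[-0.46,-0.33,0],"rotation":[0,0,-0.08]},{"slide":[-0.58,-0.41,0],"rotation":[0,0,-0.1]},{"slide":[-0.7,-0.5,0],"rotation":[0,0,-0.12]},{"slide":[-0.8,-0.57,0],"rotation":[0,0,-0.13]},{"slide":[-0.87,-0.62,0],"rotation":[0,0,-0.13]},{"slide":[-0.89,-0.63,0],"rotation":[0,0,-0.13]},{"slide":[-0.89,-0.63,0],"rotation":[0,0,-0.13]}]'; python3 go.py .535 .0 .23 172.06
```

```text
time: 2.1
tool_pos: [0.5315, 0.22, 0.2311]
orientation: [[-0.991, 0.137, -0.0], [0.137, 0.991, 0.0], [0.0, 0.0, -1.0]]
wrist_force: [-0.7, -0.1, -0.5]
opening: -0.003
gripper_force: 0.0
t 2.1 pos [0.5315 0.22   0.2311] yaw 172.12 q [ 0.39  0.27 -0.11  1.19  0.    0.53] slide [-0.135 -0.87   0.004] rot [ 0.0003 -0.0004  0.001 ]
```

```bash
python3 -m jog '[{"slide":[-0.01,-0.1,0],"rotation":[0,0,0]},{"slide":[-0.03,-0.24,0],"rotation":[0,0,0]},{"slide":[-0.05,-0.38,0],"rotation":[0,0,0]},{"slide":[-0.07,-0.52,0],"rotation":[0,0,0]},{"slide":[-0.09,-0.66,0],"rotation":[0,0,0]},{"slide":[-0.1,-0.8,0],"rotation":[0,0,0]},{"slide":[-0.12,-0.9,0],"rotation":[0,0,0]},{"slide":[-0.13,-0.95,0],"rotation":[0,0,0]},{"slide":[-0.14,-0.95,0],"rotation":[0,0,0]},{"slide":[-0.14,-0.95,0],"rotation":[0,0,0]}]'; python3 - <<'E'
from h import *; from go import plan
snap('wrist','w1'); plan([.54,-.0968,.10],172.06); plan([.54,-.0968,.042],172.06)
E
```

```text
time: 3.1
tool_pos: [0.534, -0.0193, 0.2313]
orientation: [[-0.991, 0.136, 0.0], [0.136, 0.991, 0.001], [-0.0, 0.001, -1.0]]
wrist_force: [-0.2, 1.6, -0.5]
opening: 0.003
gripper_force: 0.0
t 3.15 pos [ 0.5339 -0.0191  0.2312] yaw 172.2 q [-0.04  0.19 -0.21  1.17  0.    0.1 ] slide [-0.067 -0.305  0.525] rot [ 0.0007 -0.0002  0.0024]
t 3.15 pos [ 0.5339 -0.0191  0.2312] yaw 172.2 q [-0.04  0.19 -0.21  1.17  0.    0.1 ] slide [-0.067 -0.305  0.757] rot [ 0.0007 -0.0002  0.0024]
```

View pics/w1.png

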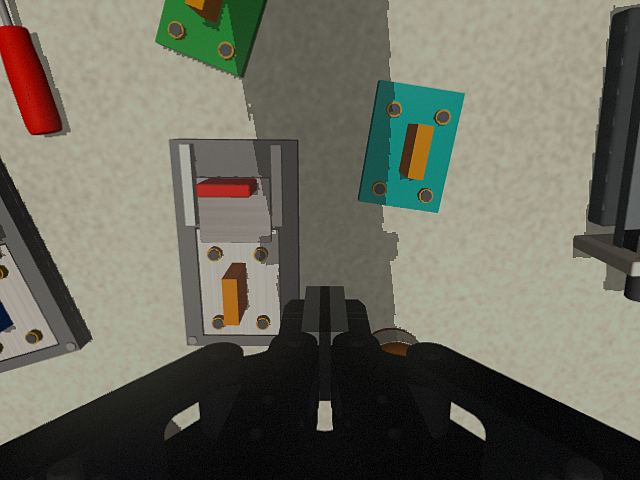

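The wrist view shows the orange dock with corners near (170,140), (298,140) and (187,347). The fin top is at about (231,300) and the tab at (226,190). I'll cross-check against the estimate.

```bash
python3 - <<'E'
from fit import *
d0=[.59625,-.1047,-.13855]
d,r=fit('w1',[(-125,-52,22),(-125,52,22),(62,-52,22)],np.array([(170,140),(298,140),(187,347)]),d0)
print(d,np.degrees(d[2]),r.tolist())
print(proj('w1',[[*loc(d0,x,y),z/1000] for x,y,z in [(-125,-52,22),(-125,52,22),(62,-52,22),(20,-6,62),(20,6,62),(-20,-6,62),(-85,20,66),(-85,-20,66)]]).round(0).tolist())
E
```

```text
[ 0.59637451 -0.1027026  -0.14479793] -8.296310473771799 [[-0.3, -0.1], [-0.3, 1.1], [0.7, -1.3]]
[[166.0, 140.0], [294.0, 141.0], [186.0, 346.0], [223.0, 325.0], [238.0, 325.0], [220.0, 279.0], [248.0, 199.0], [194.0, 199.0]]
```

```bash
python3 -m jog '[{"slide":[-0.02,-0.1,0.0],"rotation":[0,0,0]},{"slide":[-0.05,-0.22,0.05],"rotation":[0,0,0.003]},{"slide":[-0.065,-0.29,0.15],"rotation":[0,0,0.003]},{"slide":[-0.067,-0.3,0.28],"rotation":[0,0,0.003]},{"slide":[-0.067,-0.3,0.4],"rotation":[0,0,0.003]},{"slide":[-0.067,-0.3,0.52],"rotation":[0,0,0.003]},{"slide":[-0.067,-0.3,0.62],"rotation":[0,0,0.003]},{"slide":[-0.067,-0.3,0.7],"rotation":[0,0,0.003]},{"slide":[-0.067,-0.3,0.75],"rotation":[0,0,0.003]},{"slide":[-0.067,-0.3,0.755],"rotation":[0,0,0.003]}]'; python3 go.py .4933 -.089 .042 171.9
```

```text
time: 4.15
tool_pos: [0.5389, -0.0959, 0.041]
orientation: [[-0.99, 0.139, -0.003], [0.139, 0.99, 0.001], [0.003, 0.0, -1.0]]
wrist_force: [0.3, -0.2, 0.1]
opening: -0.002
gripper_force: 0.0
t 4.15 pos [ 0.5389 -0.0959  0.041 ] yaw 172.02 q [-0.18  0.37 -0.43  0.77  0.   -0.04] slide [ 0.185  0.002 -0.003] rot [ 0.0003 -0.0028  0.002 ]
```

```bash
python3 -m jog '[{"slide":[0.02,0,0],"rotation":[0,0,0]},{"slide":[0.04,0,0],"rotation":[0,0,0]},{"slide":[0.06,0,0],"rotation":[0,0,0]},{"slide":[0.08,0,0],"rotation":[0,0,0]},{"slide":[0.1,0,0],"rotation":[0,0,0]},{"slide":[0.12,0,0],"rotation":[0,0,0]},{"slide":[0.14,0,0],"rotation":[0,0,0]},{"slide":[0.155,0,0],"rotation":[0,0,0]},{"slide":[0.17,0,0],"rotation":[0,0,0]},{"slide":[0.17,0,0],"rotation":[0,0,0]}]'; python3 - <<'E'
from h import *; from go import plan
snap('side','s2'); a=cv2.imread('pics/s2.png')[270:370,260:420]; cv2.imwrite('pics/s2c.png',cv2.resize(a,None,fx=4,fy=4,interpolation=cv2.INTER_CUBIC))
E
```

```text
time: 5.15
tool_pos: [0.497, -0.0912, 0.0424]
orientation: [[-0.99, 0.14, -0.001], [0.14, 0.99, 0.0], [0.001, -0.0, -1.0]]
wrist_force: [-0.1, -0.4, 1.1]
opening: 0.002
gripper_force: 0.3
```

View pics/s2c.png

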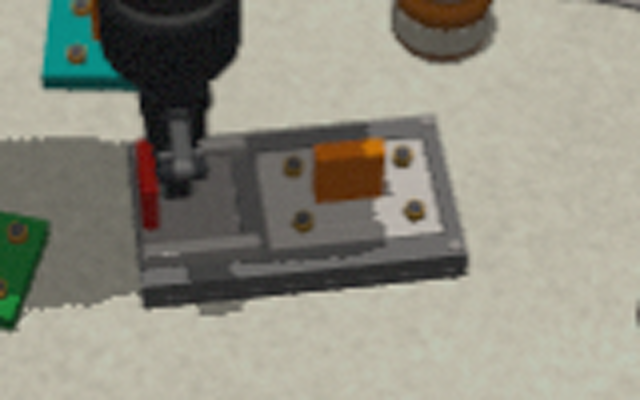

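The gate plate has clearly drawn back off the carrier: the plate edge is at crop x≈240, the carrier end at ≈258 and the tab at x≈147. Next I raise, open and go above the fin.

```bash
python3 -m jog '[{"slide":[-0.03,0,0],"rotation":[0,0,0]},{"slide":[-0.03,0,-0.1],"rotation":[0,0,0]},{"slide":[-0.03,0,-0.22],"rotation":[0,0,0]},{"slide":[-0.03,0,-0.34],"rotation":[0,0,0]},{"slide":[-0.06,0,-0.44],"rotation":[0,0,0]},{"slide":[-0.15,0,-0.5],"rotation":[0,0,0]},{"slide":[-0.26,0,-0.5],"rotation":[0,0,0]},{"slide":[-0.35,0,-0.5],"rotation":[0,0,0]},{"slide":[-0.4,0,-0.5],"rotation":[0,0,0]},{"slide":[-0.4,0,-0.5],"rotation":[0,0,0]}]'; python3 -m jog '[{"slide":[0,0,0],"rotation":[0,0,0]},{"slide":[0,0,0],"rotation":[0,0,0]},{"slide":[0,0,0],"rotation":[0,0,0]},{"slide":[0,0,0],"rotation":[0,0,0]},{"slide":[0,0,0],"rotation":[0,0,0]},{"slide":[0,0,0],"rotation":[0,0,0]},{"slide":[0,0,0],"rotation":[0,0,0]},{"slide":[0,0,0],"rotation":[0,0,0]},{"slide":[0,0,0],"rotation":[0,0,0]},{"slide":[0,0,0],"rotation":[0,0,0]}]' 0; python3 - <<'E'
from h import *; from go import plan
snap('wrist','w3'); plan([.5963,-.1035,.032],171.9)
E
```

```text
time: 6.2
tool_pos: [0.5983, -0.1055, 0.1667]
orientation: [[-0.99, 0.14, -0.001], [0.14, 0.99, 0.0], [0.001, -0.0, -1.0]]
wrist_force: [-0.5, 0.2, 0.4]
opening: -0.002
gripper_force: 0.0
time: 7.2
tool_pos: [0.597, -0.1053, 0.1676]
orientation: [[-0.99, 0.14, 0.0], [0.14, 0.99, 0.0], [-0.0, 0.0, -1.0]]
wrist_force: [0.0, -1.2, -0.4]
opening: 0.999
gripper_force: 0.0
t 7.25 pos [ 0.5969 -0.1053  0.1675] yaw 171.93 q [-0.17  0.36 -0.14  1.08 -0.   -0.03] slide [0.004 0.007 0.542] rot [-0.     -0.      0.0006]
```

View pics/w3.png

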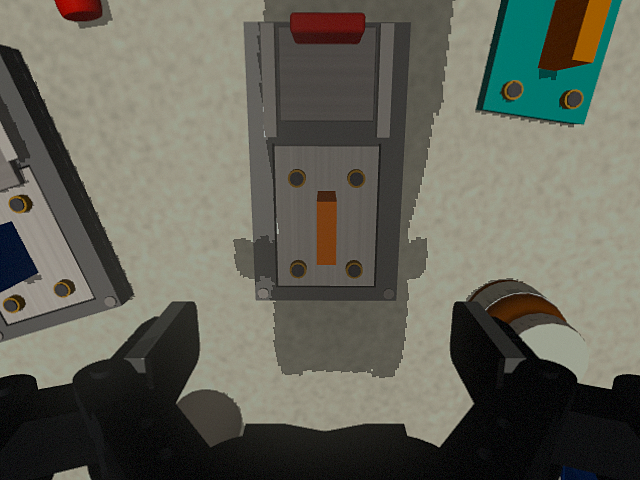

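The wrist view shows the gate open with the plate well clear of the carrier. The fin top spans (317–336, 201–265) and the dock edges are symmetric, so the yaw is right. I'll compute the fin offset and the jar clearance.

```bash
python3 - <<'E'
from fit import *
a,b=atz('w3',(326.5,202),.062),atz('w3',(326,265),.062); print(a,b,(a+b)/2,np.linalg.norm(a-b))
l,r=atz('w3',(275,287),.022),atz('w3',(376,287),.022);u,v=atz('w3',(273,146),.022),atz('w3',(380,146),.022)
print((l+r+u+v)/4,np.linalg.norm(l-r),np.linalg.norm(u-v),np.degrees(np.arctan2(*((l+r-u-v)[[1,0]]))), 'jar',atz('top0',(358,190),.07))
E
```

```text
[ 0.57652385 -0.10082659  0.062     ] [ 0.61592452 -0.10667695  0.062     ] [ 0.59622419 -0.10375177  0.062     ] 0.0398326481667924
[ 0.5965685  -0.10375747  0.022     ] 0.0741418305137352 0.07166519678223074 -8.411969985659502 jar [0.70754997 0.02445373 0.07      ]
```

```bash
python3 -m jog '[{"slide":[0.004,0.006,0.06],"rotation":[0,0,0.002]},{"slide":[0.004,0.006,0.16],"rotation":[0,0,0.002]},{"slide":[0.004,0.006,0.26],"rotation":[0,0,0.002]},{"slide":[0.004,0.006,0.36],"rotation":[0,0,0.002]},{"slide":[0.004,0.006,0.44],"rotation":[0,0,0.002]},{"slide":[0.004,0.006,0.49],"rotation":[0,0,0.002]},{"slide":[0.004,0.006,0.52],"rotation":[0,0,0.002]},{"slide":[0.004,0.006,0.54],"rotation":[0,0,0.002]},{"slide":[0.004,0.006,0.548],"rotation":[0,0,0.002]},{"slide":[0.004,0.006,0.548],"rotation":[0,0,0.002]}]'; python3 -m jog '[{"slide":[0,0,0],"rotation":[0,0,0]},{"slide":[0,0,0],"rotation":[0,0,0]},{"slide":[0,0,0],"rotation":[0,0,0]},{"slide":[0,0,0],"rotation":[0,0,0]},{"slide":[0,0,0],"rotation":[0,0,0]},{"slide":[0,0,0],"rotation":[0,0,0]},{"slide":[0,0,0],"rotation":[0,0,0]},{"slide":[0,0,0],"rotation":[0,0,0]},{"slide":[0,0,0],"rotation":[0,0,0]},{"slide":[0,0,0],"rotation":[0,0,0]}]' 1 60
```

```text
time: 8.25
tool_pos: [0.5966, -0.1037, 0.031]
orientation: [[-0.99, 0.142, 0.001], [0.142, 0.99, -0.0], [-0.001, -0.0, -1.0]]
wrist_force: [-0.5, 0.3, -0.1]
opening: 1.003
gripper_force: 0.0
time: 9.25
tool_pos: [0.5963, -0.1038, 0.0308]
orientation: [[-0.99, 0.143, 0.0], [0.143, 0.99, -0.0], [-0.0, -0.0, -1.0]]
wrist_force: [-0.7, -1.7, 2.7]
opening: 0.133
gripper_force: 59.1
```

Gripped: the opening of 11 mm matches the fin. I'll lift slowly while watching the force.

```bash
python3 -m jog '[{"slide":[0,0,-0.01],"rotation":[0,0,0]},{"slide":[0,0,-0.02],"rotation":[0,0,0]},{"slide":[0,0,-0.03],"rotation":[0,0,0]},{"slide":[0,0,-0.04],"rotation":[0,0,0]},{"slide":[0,0,-0.05],"rotation":[0,0,0]},{"slide":[0,0,-0.06],"rotation":[0,0,0]},{"slide":[0,0,-0.07],"rotation":[0,0,0]},{"slide":[0,0,-0.08],"rotation":[0,0,0]},{"slide":[0,0,-0.09],"rotation":[0,0,0]},{"slide":[0,0,-0.1],"rotation":[0,0,0]}]' ; python3 -m jog '[{"slide":[0,0,-0.03],"rotation":[0,0,0]},{"slide":[0,0,-0.08],"rotation":[0,0,0]},{"slide":[0,0,-0.15],"rotation":[0,0,0]},{"slide":[0,0,-0.22],"rotation":[0,0,0]},{"slide":[0,0,-0.29],"rotation":[0,0,0]},{"slide":[0,0,-0.36],"rotation":[0,0,0]},{"slide":[0,0,-0.43],"rotation":[0,0,0]},{"slide":[0,0,-0.48],"rotation":[0,0,0]},{"slide":[0,0,-0.5],"rotation":[0,0,0]},{"slide":[0,0,-0.5],"rotation":[0,0,0]}]'; python3 go.py .56 .1 .18 175.47
```

```text
time: 10.25
tool_pos: [0.5962, -0.1037, 0.0558]
orientation: [[-0.99, 0.142, 0.0], [0.142, 0.99, -0.0], [-0.0, 0.0, -1.0]]
wrist_force: [-0.7, -0.8, -2.7]
opening: 0.129
gripper_force: 58.4
time: 11.25
tool_pos: [0.5967, -0.1038, 0.1815]
orientation: [[-0.99, 0.142, 0.002], [0.142, 0.99, -0.0], [-0.002, -0.0, -1.0]]
wrist_force: [0.8, 0.8, -2.2]
opening: 0.131
gripper_force: 58.4
t 11.25 pos [ 0.5967 -0.1038  0.1815] yaw 171.81 q [-0.17  0.35 -0.12  1.11 -0.   -0.03] slide [0.261 0.786 0.006] rot [-0.0001  0.0015 -0.061 ]
```

```bash
python3 -m jog '[{"slide":[0.02,0.05,0],"rotation":[0,0,-0.004]},{"slide":[0.05,0.15,0],"rotation":[0,0,-0.01]},{"slide":[0.09,0.27,0],"rotation":[0,0,-0.02]},{"slide":[0.13,0.39,0],"rotation":[0,0,-0.03]},{"slide":[0.17,0.51,0],"rotation":[0,0,-0.04]},{"slide":[0.21,0.63,0],"rotation":[0,0,-0.05]},{"slide":[0.24,0.72,0],"rotation":[0,0,-0.06]},{"slide":[0.255,0.77,0],"rotation":[0,0,-0.061]},{"slide":[0.26,0.786,0],"rotation":[0,0,-0.061]},{"slide":[0.26,0.786,0],"rotation":[0,0,-0.061]}]' ; python3 go.py .4729 .2848 .18 175.47
```

```text
time: 12.25
tool_pos: [0.5595, 0.1002, 0.1801]
orientation: [[-0.997, 0.078, -0.001], [0.078, 0.997, -0.001], [0.001, -0.001, -1.0]]
wrist_force: [-0.0, -0.8, -2.9]
opening: 0.134
gripper_force: 58.7
t 12.25 pos [0.5595 0.1002 0.1801] yaw 175.51 q [ 0.18  0.28 -0.21  1.08 -0.    0.26] slide [0.403 0.709 0.   ] rot [-0.0005 -0.0007  0.0006]
```

```bash
python3 -m jog '[{"slide":[0.03,0.05,0],"rotation":[0,0,0]},{"slide":[0.08,0.14,0],"rotation":[0,0,0]},{"slide":[0.14,0.25,0],"rotation":[0,0,0]},{"slide":[0.2,0.36,0],"rotation":[0,0,0]},{"slide":[0.26,0.46,0],"rotation":[0,0,0]},{"slide":[0.32,0.57,0],"rotation":[0,0,0]},{"slide":[0.37,0.65,0],"rotation":[0,0,0]},{"slide":[0.395,0.7,0],"rotation":[0,0,0]},{"slide":[0.403,0.709,0],"rotation":[0,0,0]},{"slide":[0.403,0.709,0],"rotation":[0,0,0]}]' ; python3 - <<'E'
from h import *; from go import plan
snap('wrist','w4'); plan([.4729,.2848,.08],175.47)
E
```

```text
time: 13.25
tool_pos: [0.4735, 0.2843, 0.1805]
orientation: [[-0.997, 0.079, 0.0], [0.079, 0.997, -0.001], [-0.0, -0.001, -1.0]]
wrist_force: [0.4, -0.2, -2.3]
opening: 0.132
gripper_force: 58.8
t 13.3 pos [0.4737 0.284  0.1805] yaw 175.43 q [ 0.54  0.25 -0.25  1.07 -0.    0.62] slide [0.003 0.003 0.402] rot [-0.0006  0.0002 -0.0007]
```

View pics/w4.png

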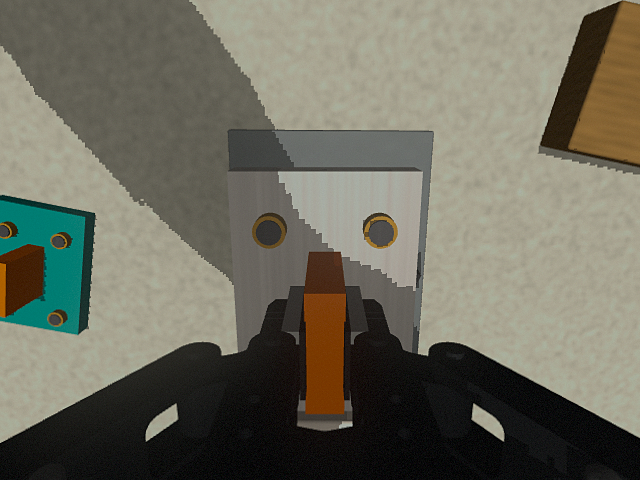

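The carrier is held level and square. The stage's front deck corners are at (228,130) and (434,131). I'll check them against the stage fit.

```bash
python3 - <<'E'
from fit import *
s=[.52072,.28101,-.07904]
a,b=atz('w4',(228,130),.05),atz('w4',(434,131),.05); print(a,b,np.linalg.norm(a-b), 'yaw',np.degrees(np.arctan2((b-a)[1],(b-a)[0]))-90)
print(loc(s,-106,-65),loc(s,-106,65)); m=(a+b)[:2]/2; print('front est',m+loc(s,-48,0)-loc(s,-106,0))
# carrier plate -x edge at held height (top z)
a,b=atz('w4',(230,171),.172),atz('w4',(423,171),.172); print('held edge mid',(a+b)/2,np.linalg.norm(a-b),np.degrees(np.arctan2((b-a)[1],(b-a)[0]))-90)
E
```

```text
[0.40699107 0.22916791 0.05      ] [0.41785525 0.35816529 0.05      ] 0.12945406376124238 yaw -4.8141019606820095
[0.40991868 0.22458245] [0.42018319 0.35417659]
front est [0.47024208 0.28908706]
held edge mid [0.4231717  0.28929255 0.172     ] 0.06890814068850547 -4.544895991364442
```

```bash
python3 -m jog '[{"slide":[0.007,0.009,0.05],"rotation":[0,0,0]},{"slide":[0.007,0.009,0.13],"rotation":[0,0,0]},{"slide":[0.007,0.009,0.21],"rotation":[0,0,0]},{"slide":[0.007,0.009,0.28],"rotation":[0,0,0]},{"slide":[0.007,0.009,0.34],"rotation":[0,0,0]},{"slide":[0.007,0.009,0.38],"rotation":[0,0,0]},{"slide":[0.007,0.009,0.4],"rotation":[0,0,0]},{"slide":[0.007,0.009,0.41],"rotation":[0,0,0]},{"slide":[0.007,0.009,0.415],"rotation":[0,0,0]},{"slide":[0.007,0.009,0.418],"rotation":[0,0,0]}]' ; python3 -m jog '[{"slide":[0,0,0.001],"rotation":[0,0,0]},{"slide":[0,0,0.002],"rotation":[0,0,0]},{"slide":[0,0,0.003],"rotation":[0,0,0]},{"slide":[0,0,0.004],"rotation":[0,0,0]},{"slide":[0,0,0.005],"rotation":[0,0,0]},{"slide":[0,0,0.006],"rotation":[0,0,0]},{"slide":[0,0,0.007],"rotation":[0,0,0]},{"slide":[0,0,0.008],"rotation":[0,0,0]},{"slide":[0,0,0.009],"rotation":[0,0,0]},{"slide":[0,0,0.009],"rotation":[0,0,0]}]'
```

```text
time: 14.3
tool_pos: [0.4723, 0.2873, 0.0766]
orientation: [[-0.997, 0.079, 0.001], [0.079, 0.997, 0.001], [-0.001, 0.001, -1.0]]
wrist_force: [-0.4, -0.6, -2.6]
opening: 0.129
gripper_force: 58.9
time: 15.3
tool_pos: [0.4717, 0.2871, 0.0737]
orientation: [[-0.997, 0.079, -0.0], [0.079, 0.997, -0.0], [0.0, -0.0, -1.0]]
wrist_force: [-0.3, -0.2, -2.0]
opening: 0.131
gripper_force: 58.9
```

```bash
python3 -m jog '[{"slide":[0,0,0.0005],"rotation":[0,0,0]},{"slide":[0,0,0.001],"rotation":[0,0,0]},{"slide":[0,0,0.0015],"rotation":[0,0,0]},{"slide":[0,0,0.002],"rotation":[0,0,0]},{"slide":[0,0,0.0025],"rotation":[0,0,0]},{"slide":[0,0,0.003],"rotation":[0,0,0]},{"slide":[0,0,0.0035],"rotation":[0,0,0]},{"slide":[0,0,0.004],"rotation":[0,0,0]},{"slide":[0,0,0.004],"rotation":[0,0,0]},{"slide":[0,0,0.004],"rotation":[0,0,0]}]'
```

```text
time: 16.3
tool_pos: [0.4718, 0.2871, 0.0728]
orientation: [[-0.997, 0.079, -0.0], [0.079, 0.997, -0.0], [0.0, -0.0, -1.0]]
wrist_force: [-0.4, 0.0, -3.1]
opening: 0.124
gripper_force: 58.9
```

```bash
python3 -m jog '[{"slide":[0,0,0.0005],"rotation":[0,0,0]},{"slide":[0,0,0.001],"rotation":[0,0,0]},{"slide":[0,0,0.0015],"rotation":[0,0,0]},{"slide":[0,0,0.002],"rotation":[0,0,0]},{"slide":[0,0,0.0025],"rotation":[0,0,0]},{"slide":[0,0,0.003],"rotation":[0,0,0]},{"slide":[0,0,0.0035],"rotation":[0,0,0]},{"slide":[0,0,0.004],"rotation":[0,0,0]},{"slide":[0,0,0.004],"rotation":[0,0,0]},{"slide":[0,0,0.004],"rotation":[0,0,0]}]'
```

```text
time: 17.3
tool_pos: [0.4718, 0.2871, 0.0727]
orientation: [[-0.997, 0.079, 0.0], [0.079, 0.997, 0.0], [-0.0, 0.0, -1.0]]
wrist_force: [-3.8, -3.3, 8.6]
opening: 0.13
gripper_force: 60.4
```

Contact reached (about +11 N). Now release and raise.

```bash
python3 -m jog '[{"slide":[0,0,0],"rotation":[0,0,0]},{"slide":[0,0,0],"rotation":[0,0,0]},{"slide":[0,0,0],"rotation":[0,0,0]},{"slide":[0,0,0],"rotation":[0,0,0]},{"slide":[0,0,0],"rotation":[0,0,0]},{"slide":[0,0,0],"rotation":[0,0,0]},{"slide":[0,0,0],"rotation":[0,0,0]},{"slide":[0,0,0],"rotation":[0,0,0]},{"slide":[0,0,0],"rotation":[0,0,0]},{"slide":[0,0,0],"rotation":[0,0,0]}]' 0;  python3 -m jog '[{"slide":[0,0,-0.02],"rotation":[0,0,0]},{"slide":[0,0,-0.08],"rotation":[0,0,0]},{"slide":[0,0,-0.16],"rotation":[0,0,0]},{"slide":[0,0,-0.24],"rotation":[0,0,0]},{"slide":[0.02,0,-0.32],"rotation":[0,0,0]},{"slide":[0.08,0,-0.37],"rotation":[0,0,0]},{"slide":[0.14,0,-0.38],"rotation":[0,0,0]},{"slide":[0.2,0,-0.38],"rotation":[0,0,0]},{"slide":[0.2,0,-0.38],"rotation":[0,0,0]},{"slide":[0.2,0,-0.38],"rotation":[0,0,0]}]' 1; python3 - <<'E'
from h import *; from go import plan
d=snap('top','t5'); plan([.4729,.2848,.08],175.47)
a=d['frame'][200:330,190:310]; cv2.imwrite('pics/t5c.png',cv2.resize(a,None,fx=4.5,fy=4.5,interpolation=cv2.INTER_CUBIC))
E
```

```text
time: 18.3
tool_pos: [0.4718, 0.2871, 0.0718]
orientation: [[-0.997, 0.079, -0.0], [0.079, 0.997, 0.0], [0.0, 0.0, -1.0]]
wrist_force: [-0.1, 0.4, -0.3]
opening: 1.0
gripper_force: 0.0
time: 19.3
tool_pos: [0.4212, 0.2909, 0.1662]
orientation: [[-0.997, 0.078, -0.001], [0.078, 0.997, -0.001], [0.0, -0.001, -1.0]]
wrist_force: [0.6, 0.1, -0.1]
opening: -0.003
gripper_force: 0.0
t 19.35 pos [0.4217 0.291  0.1662] yaw 175.49 q [ 0.6   0.19 -0.36  1.02 -0.    0.68] slide [-0.206 -0.008  0.345] rot [-0.0005 -0.0003  0.0004]
```

View pics/t5c.png

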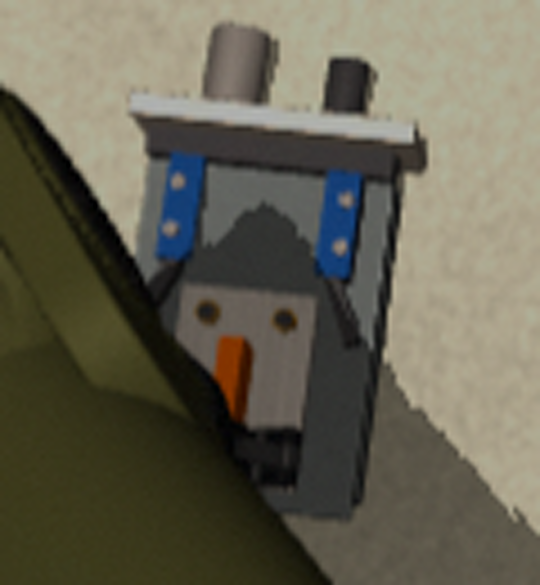

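```bash
python3 - <<'E'
from fit import *
s=np.array([.52072,.28101,-.07904])
def st(p): 
    c,n=np.cos(s[2]),np.sin(s[2]); d=p[:2]-s[:2]; return np.round(1000*np.array([c*d[0]+n*d[1],-n*d[0]+c*d[1]]),1)
f=lambda x,y:(190+(x+.5)/4.5-.5,200+(y+.5)/4.5-.5)
for n,x,y,z in[('plateL',178,283,.064),('plateR',318,293,.064),('stub',208,313,.070),('stub',285,321,.07),('stripLin',191,258,.0705),('stripRin',317,274,.0705),('stripLtop',204,156,.0705),('stripRtop',329,172,.0705),('finA',230,337,.09),('finB',250,337,.09)]: print(n,st(atz('t5',f(x,y),z)))
E
```

```text
plateL [ 2.5 39. ]
plateR [  5.  -33.4]
stub [-12.2  20.4]
stub [-12.1 -19.3]
stripLin [15.1 33. ]
stripRin [ 13.7 -32.5]
stripLtop [69.  33.8]
stripRtop [ 67.5 -31.7]
finA [-26.    4.3]
finB [-25.   -5.8]
```

The carrier sits on the open front at stage x≈-48 with y within about 1–2 mm. I'll push on its plate's rear edge with the shut fingers, low down so it doesn't tip.

```bash
python3 - <<'E'
from fit import *; from go import plan
s=np.array([.52072,.28101,-.07904])
plan([*loc(s,-124,1),.166],175.47); plan([*loc(s,-124,1),.055],175.47)
E
```

```text
t 19.35 pos [0.4217 0.291  0.1662] yaw 175.49 q [ 0.6   0.19 -0.36  1.02 -0.    0.68] slide [ 0.098 -0.004  0.001] rot [-0.0005 -0.0003  0.0004]
t 19.35 pos [0.4217 0.291  0.1662] yaw 175.49 q [ 0.6   0.19 -0.36  1.02 -0.    0.68] slide [ 0.098 -0.004  0.445] rot [-0.0005 -0.0003  0.0004]
```

```bash
python3 -m jog '[{"slide":[0.05,-0.004,0],"rotation":[0,0,0]},{"slide":[0.098,-0.004,0],"rotation":[0,0,0]},{"slide":[0.098,-0.004,0.06],"rotation":[0,0,0]},{"slide":[0.098,-0.004,0.14],"rotation":[0,0,0]},{"slide":[0.098,-0.004,0.23],"rotation":[0,0,0]},{"slide":[0.098,-0.004,0.31],"rotation":[0,0,0]},{"slide":[0.098,-0.004,0.38],"rotation":[0,0,0]},{"slide":[0.098,-0.004,0.43],"rotation":[0,0,0]},{"slide":[0.098,-0.004,0.445],"rotation":[0,0,0]},{"slide":[0.098,-0.004,0.445],"rotation":[0,0,0]}]'; python3 - <<'E'
from fit import *; from go import plan
s=np.array([.52072,.28101,-.07904])
plan([*loc(s,-109,1),.056],175.47); plan([*loc(s,-46,1),.056],175.47)
E
```

```text
time: 20.35
tool_pos: [0.397, 0.2918, 0.0553]
orientation: [[-0.997, 0.079, -0.001], [0.079, 0.997, -0.0], [0.001, -0.001, -1.0]]
wrist_force: [-0.0, -0.0, -0.1]
opening: 0.003
gripper_force: 0.0
t 20.35 pos [0.397  0.2918 0.0553] yaw 175.48 q [ 0.63  0.26 -0.55  0.76  0.    0.71] slide [-0.061 -0.    -0.003] rot [-0.0005 -0.0006  0.0002]
t 20.35 pos [0.397  0.2918 0.0553] yaw 175.48 q [ 0.63  0.26 -0.55  0.76  0.    0.71] slide [-0.313 -0.    -0.003] rot [-0.0005 -0.0006  0.0002]
```

```bash
python3 -m jog '[{"slide":[-0.02,0,-0.002],"rotation":[0,0,0]},{"slide":[-0.04,0,-0.002],"rotation":[0,0,0]},{"slide":[-0.055,0,-0.002],"rotation":[0,0,0]},{"slide":[-0.07,0,-0.002],"rotation":[0,0,0]},{"slide":[-0.085,0,-0.002],"rotation":[0,0,0]},{"slide":[-0.1,0,-0.002],"rotation":[0,0,0]},{"slide":[-0.115,0,-0.002],"rotation":[0,0,0]},{"slide":[-0.13,0,-0.002],"rotation":[0,0,0]},{"slide":[-0.145,0,-0.002],"rotation":[0,0,0]},{"slide":[-0.16,0,-0.002],"rotation":[0,0,0]}]'; python3 -m jog '[{"slide":[-0.012,0,0],"rotation":[0,0,0]},{"slide":[-0.024,0,0],"rotation":[0,0,0]},{"slide":[-0.036,0,0],"rotation":[0,0,0]},{"slide":[-0.048,0,0],"rotation":[0,0,0]},{"slide":[-0.06,0,0],"rotation":[0,0,0]},{"slide":[-0.072,0,0],"rotation":[0,0,0]},{"slide":[-0.084,0,0],"rotation":[0,0,0]},{"slide":[-0.096,0,0],"rotation":[0,0,0]},{"slide":[-0.108,0,0],"rotation":[0,0,0]},{"slide":[-0.12,0,0],"rotation":[0,0,0]}]'; python3 - <<'E'
from fit import *; from go import plan
s=np.array([.52072,.28101,-.07904])
plan([*loc(s,-41,1),.056],175.47)
E
```

```text
time: 21.35
tool_pos: [0.4376, 0.2888, 0.056]
orientation: [[-0.997, 0.079, -0.0], [0.079, 0.997, -0.0], [0.0, -0.0, -1.0]]
wrist_force: [-3.6, 1.0, 3.8]
opening: -0.002
gripper_force: 1.9
time: 22.35
tool_pos: [0.4675, 0.2864, 0.056]
orientation: [[-0.997, 0.079, -0.0], [0.079, 0.997, -0.0], [0.0, -0.0, -1.0]]
wrist_force: [-3.7, -0.2, 3.3]
opening: 0.0
gripper_force: 1.6
t 22.35 pos [0.4675 0.2864 0.056 ] yaw 175.47 q [ 0.55  0.35 -0.42  0.8  -0.    0.63] slide [-0.05  -0.001  0.   ] rot [-0.0001 -0.     -0.    ]
```

Sliding freely at 3–4 N with about 12 mm left. I'll push on slowly until the stop shows in the force.

```bash
python3 -m jog '[{"slide":[-0.005,0,0],"rotation":[0,0,0]},{"slide":[-0.01,0,0],"rotation":[0,0,0]},{"slide":[-0.015,0,0],"rotation":[0,0,0]},{"slide":[-0.02,0,0],"rotation":[0,0,0]},{"slide":[-0.024,0,0],"rotation":[0,0,0]},{"slide":[-0.028,0,0],"rotation":[0,0,0]},{"slide":[-0.032,0,0],"rotation":[0,0,0]},{"slide":[-0.036,0,0],"rotation":[0,0,0]},{"slide":[-0.04,0,0],"rotation":[0,0,0]},{"slide":[-0.04,0,0],"rotation":[0,0,0]}]'; python3 -m jog '[{"slide":[-0.001,0,0],"rotation":[0,0,0]},{"slide":[-0.002,0,0],"rotation":[0,0,0]},{"slide":[-0.003,0,0],"rotation":[0,0,0]},{"slide":[-0.004,0,0],"rotation":[0,0,0]},{"slide":[-0.005,0,0],"rotation":[0,0,0]},{"slide":[-0.006,0,0],"rotation":[0,0,0]},{"slide":[-0.007,0,0],"rotation":[0,0,0]},{"slide":[-0.008,0,0],"rotation":[0,0,0]},{"slide":[-0.008,0,0],"rotation":[0,0,0]},{"slide":[-0.008,0,0],"rotation":[0,0,0]}]'
```

```text
time: 23.35
tool_pos: [0.4771, 0.2857, 0.056]
orientation: [[-0.997, 0.079, -0.0], [0.079, 0.997, 0.0], [0.0, 0.0, -1.0]]
wrist_force: [-2.6, 0.2, 3.0]
opening: 0.001
gripper_force: 1.7
time: 24.35
tool_pos: [0.4772, 0.2857, 0.056]
orientation: [[-0.997, 0.078, -0.003], [0.078, 0.997, 0.001], [0.003, 0.0, -1.0]]
wrist_force: [-9.8, 0.8, 6.4]
opening: -0.001
gripper_force: 4.8
```

```bash
python3 -m jog '[{"slide":[-0.001,0,0],"rotation":[0,0,0]},{"slide":[-0.002,0,0],"rotation":[0,0,0]},{"slide":[-0.003,0,0],"rotation":[0,0,0]},{"slide":[-0.004,0,0],"rotation":[0,0,0]},{"slide":[-0.005,0,0],"rotation":[0,0,0]},{"slide":[-0.006,0,0],"rotation":[0,0,0]},{"slide":[-0.007,0,0],"rotation":[0,0,0]},{"slide":[-0.008,0,0],"rotation":[0,0,0]},{"slide":[-0.008,0,0],"rotation":[0,0,0]},{"slide":[-0.008,0,0],"rotation":[0,0,0]}]'; python3 -c "
from h import *
snap('side','s6');snap('top','t6')
a=cv2.imread('pics/s6.png')[170:250,230:340];b=cv2.imread('pics/t6.png')[200:320,200:300]
cv2.imwrite('pics/c6.png',np.hstack([cv2.resize(a,(440,320),interpolation=2),cv2.resize(b,None,fx=320/120,fy=320/120,interpolation=2)]))"
```

```text
time: 25.35
tool_pos: [0.4773, 0.2857, 0.0559]
orientation: [[-0.997, 0.078, -0.007], [0.078, 0.997, 0.001], [0.007, 0.001, -1.0]]
wrist_force: [-15.3, 1.9, 12.0]
opening: 0.004
gripper_force: 7.6
```

View pics/c6.png

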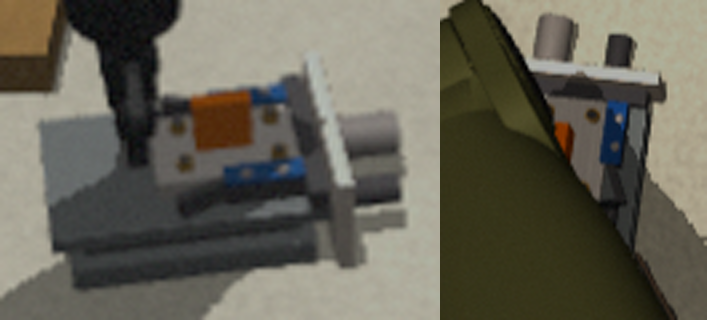

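```bash
python3 - <<'E'
from fit import *
s=np.array([.52072,.28101,-.07904])
def st(p):
    c,n=np.cos(s[2]),np.sin(s[2]); d=p[:2]-s[:2]; return np.round(1000*np.array([c*d[0]+n*d[1],-n*d[0]+c*d[1]]),1)
print('top stub',st(atz('t6',(200+153.5/2.667,200+115/2.667),.07)))
f=lambda x,y:(230+x/4,170+y/4)
for n,x,y,z in[('stub++',270,116,.07),('stub+-',279,152,.07),('stub-+',178,127,.07),('stub--',185,162,.07),('strip -end',225,172,.0705),('strip +end',303,163,.0705)]: print(n,st(atz('s6',f(x,y),z)))
E
```

```text
top stub [ 53.8 -21.3]
stub++ [52.3 14.4]
stub+- [ 52.4 -25.1]
stub-+ [-12.3  14.4]
stub-- [-12.2 -23.6]
strip -end [ 13.1 -39.6]
strip +end [ 66.6 -40.2]
```

The side view puts the stubs within about 1 mm of their home positions relative to the strips. One firmer push to be sure, then retreat.

```bash
python3 -m jog '[{"slide":[-0.002,0,0],"rotation":[0,0,0]},{"slide":[-0.004,0,0],"rotation":[0,0,0]},{"slide":[-0.006,0,0],"rotation":[0,0,0]},{"slide":[-0.008,0,0],"rotation":[0,0,0]},{"slide":[-0.01,0,0],"rotation":[0,0,0]},{"slide":[-0.012,0,0],"rotation":[0,0,0]},{"slide":[-0.012,0,0],"rotation":[0,0,0]},{"slide":[-0.012,0,0],"rotation":[0,0,0]},{"slide":[-0.012,0,0],"rotation":[0,0,0]},{"slide":[-0.012,0,0],"rotation":[0,0,0]}]'; python3 -m jog '[{"slide":[0.02,0,0],"rotation":[0,0,0]},{"slide":[0.06,0,0],"rotation":[0,0,0]},{"slide":[0.12,0,0],"rotation":[0,0,0]},{"slide":[0.12,0,-0.1],"rotation":[0,0,0]},{"slide":[0.12,0,-0.2],"rotation":[0,0,0]},{"slide":[0.12,0.05,-0.35],"rotation":[0,0,0]},{"slide":[0.12,0.2,-0.45],"rotation":[0,0,0]},{"slide":[0.12,0.4,-0.45],"rotation":[0,0,0]},{"slide":[0.12,0.6,-0.45],"rotation":[0,0,0]},{"slide":[0.12,0.7,-0.45],"rotation":[0,0,0]}]'; python3 -c "
from h import *
d=snap('top','t7')
cv2.imwrite('pics/c7.png',cv2.resize(d['frame'][190:320,200:330],None,fx=4.5,fy=4.5,interpolation=2))"
```

```text
time: 26.45
tool_pos: [0.4774, 0.2856, 0.0558]
orientation: [[-0.997, 0.077, -0.012], [0.077, 0.997, 0.002], [0.012, 0.001, -1.0]]
wrist_force: [-23.4, 2.1, 17.1]
opening: 0.001
gripper_force: 12.0
time: 27.45
tool_pos: [0.468, 0.4658, 0.1688]
orientation: [[-0.997, 0.077, 0.002], [0.077, 0.997, 0.002], [-0.002, 0.002, -1.0]]
wrist_force: [1.1, -0.3, 1.0]
opening: -0.001
gripper_force: 0.0
```

View pics/c7.png

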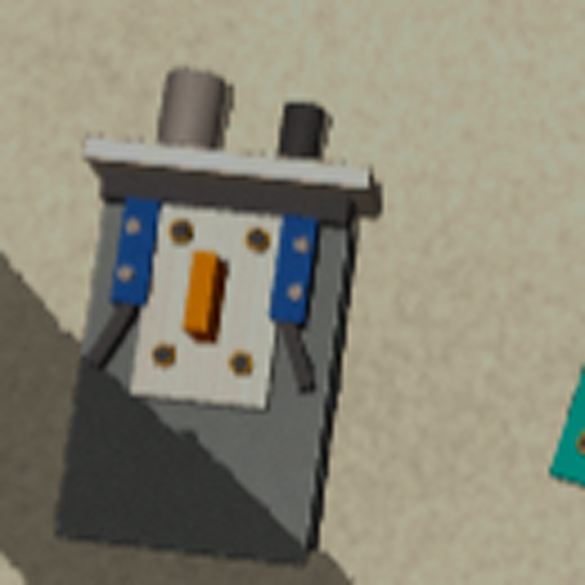

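The carrier lies square under both strips. Its front edge, at crop y≈210, is against the stop and the arm is clear.

```bash
python3 -c "
from rig import env
print(env.hand_in())"
```

```text
the job is handed in; nothing more can be done
None
```

The job is handed in: I pushed the orange carrier's gate back, lifted the carrier out level, set it down and released it on the stage front, then pushed it under the strips until it stopped firmly at the stop, in about 27.5 s; the rig gave no verdict.

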